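# Set the end cap of a scaffold foot

## Task

Two short scaffold feet stand on the bench. On the one with the six-sided end cap, screw the cap down clockwise until it bottoms out on its collar, then back it off a quarter turn and keep hold of it there: the program finishes with the gripper still gripping the cap. The foot with the wider, round knurled cap is already set, so leave its cap as it is, and leave the other things on the bench where they are.

Things in the scene. Friction and masses are not known exactly. Their poses are not given: they have to be found in the camera images.
- hex_leg: The scaffold foot to work on, fixed to the bench: a dark steel base plate 110 x 110 x 8 mm, an upright aluminium tube 48 mm in diameter, and on top a dark steel collar 54 mm in diameter whose upper face is 106 mm above the bench. Origin: centre of the plate's underside on the bench, on the tube's axis; z up. Stands 460 to 590 mm ahead of the robot, left or right of centre.
- hex_cap: Steel six-sided end cap on that foot's vertical thread: 44 mm across flats, 51 mm across corners, 38 mm high (flats from the underside up to 35 mm). Origin: centre of its underside, on the axis; z up, turns with the cap. The middles of its flats lie at 0 (+x), 60, 120, 180, 240 and 300 degrees in its own frame; a raised dark rib on its top, 18 mm long, points to +x.
- hex_cap_turn (a joint): Turn of the six-sided cap, rad: 0 = bottomed out on the collar (hard stop; underside 106 mm above the bench), growing anticlockwise seen from above (unscrewing), to 6.2. Each full turn lifts it 8 mm. Starts 2.2 to 4.4 (already on the thread, 2.8 to 5.6 mm above the collar). Turning takes about 0.1 N m; it stays where left and cannot come off. A quarter turn is 1.57.
- round_leg: The other scaffold foot, fixed, the same plate, tube and collar, on the other side of the centre. Origin as for the first. Its cap is to be left as it is.
- round_cap_turn (a joint): Turn of the round knurled cap (60 mm in diameter, 28 mm high) of the other foot, rad, growing anticlockwise; already set at about 1.57. To be left as it is.
- tape_roll: Grey roll of tape lying flat, 100 mm in diameter, 45 mm high; origin at the centre of its underside. Bystander.
- wrench: Steel open-ended wrench 200 mm long lying flat; origin under its middle, handle to its own -x. Bystander.
- coupler: Steel tube coupler standing on end, a ring 66 mm in diameter and 50 mm high with a lug and bolt on its +x side reaching 85 mm from the ring's centre; origin at the centre of the ring's underside. Bystander.
- grease_tin: Grey tin 70 mm in diameter and 70 mm high; origin at the centre of its underside. Bystander.

How it is judged:
By the outcome, as a careful person would: the job done as asked, in the order asked, and still so for the second after the job is handed in, while the arm keeps its last pose, push and grip.
It also fails if it takes over 64 s, if anything falls off the work surface, if the arm or the gripper's body presses on something with over 40 N, if the wrist force passes 120 N, or if a joint passes its speed limit or range.

## Robot

A 7-joint arm with a two-finger parallel gripper is mounted at the origin on the work surface. World frame = base frame: x ahead of the robot, y to its left, z up, the work surface at z = 0. Lengths are in m, angles in rad, forces in N, time in s.
With the tool pointing down it reaches from about 0.425 to 1.025 m from the base axis. Payload 9.4 kg.
Tool frame: the origin (TCP) lies between the finger pads; the fingertips stand 11 mm ahead of it and the grasp point (between the pads) lies 8 mm behind it; z points along the fingers, y is the direction in which the jaws open and shut (so a half turn about z gives the same grasp; the last joint's range is limited). The gripper opens to 85 mm and grips with 20 to 120 N. Pads are 22 mm wide; open, the fingers measure 114 mm over their backs; the gripper's body (76 mm by 85 mm) begins 54 mm behind the grasp point. The pads swing forward as they close: fully open they stand 13 mm farther back than shut.
Start: joints at [1.152, 0.599, -0.003, 1.599, 0.002, 0.943, -0.08], TCP at [0.243, -0.683, 0.204] pointing down, gripper open.
Joint ranges: [-2.57, 2.57], [-0.35, 1.97], [-1.29, 1.29], [0.11, 2.56], [-1.05, 4.19], [0.11, 1.86], [-2.63, 2.63]. Speed limits (rad/s): [2.22, 2.22, 3.01, 3.01, 3.14, 3.14, 3.14].

## Interface

Orientations are given as a rotation vector (axis times angle).
In Python, from rig import manip, claw, kinematics, telemetry, eyes gives the robot as it stands. Calls block until the motion is done:
- manip.goto(position, orientation): joint-space move of the TCP to a pose.
- manip.move_straight(position, feed=0.15, frame=None): straight line of the TCP; frame=None keeps the orientation; feed is the mean speed in m/s.
- manip.goto_joints(angles): joint-space move.
- claw.let_go() and claw.close(): open the fingers fully, or close them until they stop; the grip force is fixed at half the most.
- manip.wait(seconds).
- kinematics.ik(position, orientation): joint angles nearest the present ones, or None.
- telemetry.get_obs(): the state.
- eyes.get_image(name): name is "side" or "top" or "wrist"; returns (picture, depth): 384x512x3 uint8, red, green, blue; 384x512 float32, m along the optical axis (not along the pixel's ray), 0 where there is no reading.
- eyes.get_calibration(name): a dict with "fov_y" (degrees; the focal length in pixels is half the picture's height over the tangent of half this angle, whatever the lens; pixels are square), "cx", "cy" (the principal point, pixels), "k1" (the pictures are not rectified: a ray, as slopes to the right and down, at radius r is drawn at 1 + k1 r^2 times it, then the intrinsics apply), "R" (3x3) and "t" (3): a world point X has camera coordinates R X + t. Camera axes: x right, y down, z forward; pixel columns grow to the right and rows downward; lengths in m; the calibration is good to about 2 mm. A picture is of the moment at which its call begins: read the wrist's pose just before it. get_calibration takes no time and is no camera call; for the wrist camera it gives the pose at the moment of the call.
A pose or a line that the arm cannot do raises manip.IKError and nothing moves.
- manip.close_job(): hands the job in, once; it reports no verdict.
The state is a dict: "t": time; "joint_pos": joint angles; "joint_velocities": joint speeds; "effort": joint torques, N m; "ee_pos": TCP position; "tool_rot": TCP orientation; "force": force on the tool from outside, world axes, zero at the start; "wrist_torque": the same for the moment, N m; "width": opening from 0.0 (shut) to 1.0 (fully open).
Only numpy, scipy, OpenCV 4.12 (cv2) and the standard library are available. Lean on these libraries where they do the work, as an engineer would, in place of code of your own. Each camera call takes 0.05 s, during which the arm holds its last target. There are 200 camera calls.

## Working session

There is one attempt and no reset: what is moved stays moved. The work goes in short steps, each a Python script; the robot and the scene stay as the last script left them, time stands still between calls to the robot, and variables do not carry over. Pictures are saved under pics/ and viewed, about 8 in all and at most 12, crops included, and the job is handed in when it is done.

```bash
ls; mkdir -p pics; python3 - <<'E'
from rig import manip, claw, kinematics, telemetry, eyes
import cv2,numpy as np
for n in ("top","side"):
    p,d=eyes.get_image(n); cv2.imwrite(f"pics/{n}0.png",p[:,:,::-1]); np.savez(f"{n}0.npz",p=p,d=d)
    c=eyes.get_calibration(n); print(n,c)
o=telemetry.get_obs(); print({k:np.round(v,3) for k,v in o.items()})
E
```

```text
pics
top {'fov_y': 50.056078408317326, 'cx': 253.07954041964518, 'cy': 190.26394366494466, 'k1': -0.144751839004507, 'R': array([[-0.01089202, -0.99989136,  0.00993177],
       [-0.99512494,  0.00986542, -0.09812761],
       [ 0.09801897, -0.01095216, -0.99512428]]), 't': array([-0.00578684,  0.56765967,  1.1817508 ])}
side {'fov_y': 56.46279812545878, 'cx': 254.03588140472888, 'cy': 193.2828078554096, 'k1': -0.06144053936005254, 'R': array([[-0.86672111, -0.49854077,  0.01586238],
       [-0.30691797,  0.50797379, -0.80483787],
       [ 0.39318681, -0.70243842, -0.59328273]]), 't': array([0.49018805, 0.25428474, 0.67492409])}
{'t': np.float64(0.1), 'joint_pos': array([ 1.152,  0.6  , -0.003,  1.6  ,  0.002,  0.943, -0.08 ]), 'joint_velocities': array([-0.001, -0.001, -0.001, -0.003, -0.001, -0.001, -0.002]), 'effort': array([ 6.0000e-03, -7.7799e+01,  1.5700e+00, -2.5863e+01,  1.3000e-02,
        5.0000e-03,  0.0000e+00]), 'ee_pos': array([ 0.243, -0.683,  0.203]), 'tool_rot': array([-3.094e+00, -5.340e-01,  1.000e-03]), 'force': array([ 0.576, -0.429,  0.907]), 'wrist_torque': array([0.002, 0.027, 0.039]), 'width': np.float64(1.002)}
```

View pics/top0.png

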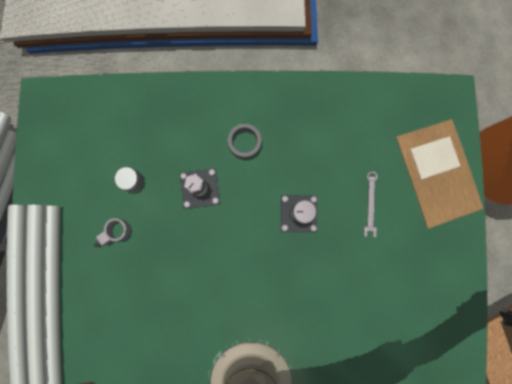

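View pics/side0.png

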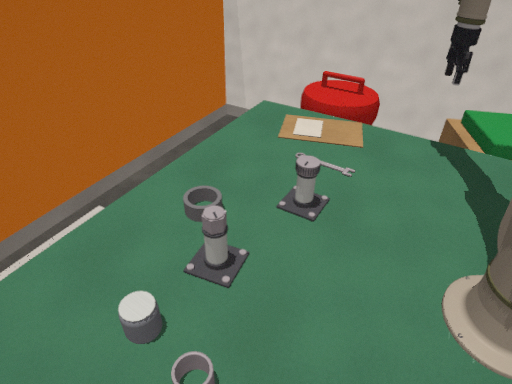

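The top view shows the hex foot with its cap at about (195,184) and the round foot with its cap at (305,212). The tape roll is at (245,141), the wrench at (371,204), the coupler at (116,231) and the tin at (127,179). The side view confirms this: hex cap at (214,215), round cap at (308,165).

```bash
cat > h.py <<'E'
from rig import manip, claw, kinematics, telemetry, eyes
import cv2, numpy as np
from scipy.spatial.transform import Rotation as Ro
def K(c,h=384):
    f=h/2/np.tan(np.radians(c["fov_y"]/2)); return np.array([[f,0,c["cx"]],[0,f,c["cy"]],[0,0,1]])
def rays(uv,c):
    n=cv2.undistortPoints(np.asarray(uv,float).reshape(-1,1,2),K(c),np.array([c["k1"],0,0,0,0])).reshape(-1,2)
    return np.c_[n,np.ones(len(n))]
def onplane(uv,c,z):
    R,t=np.array(c["R"]),np.array(c["t"]); o=-R.T@t; d=rays(uv,c)@R
    return o+d*((z-o[2])/d[:,2])[:,None]
def depthpts(d,c):
    v,u=np.nonzero(d>0); p=rays(np.c_[u,v],c)*d[v,u][:,None]
    return np.c_[u,v],(p-np.array(c["t"]))@np.array(c["R"])
def down(yaw): # tool z down, tool x at yaw
    return (Ro.from_euler("z",yaw)*Ro.from_euler("x",np.pi)).as_rotvec()
E
python3 - <<'E'
from h import *
for n in ("top","side"):
    f=np.load(f"{n}0.npz"); c=eyes.get_calibration(n)
    uv,P=depthpts(f["d"],c)
    for nm,g in (("hex",onplane([[195,184]],eyes.get_calibration("top"),.148)[0]),("rnd",onplane([[305,212]],eyes.get_calibration("top"),.137)[0])):
        m=(np.hypot(*(P[:,:2]-g[:2]).T)<.045)&(P[:,2]>.115)&(P[:,2]<.17)
        q=P[m]; zt=np.percentile(q[:,2],90); tp=q[q[:,2]>zt-.008]
        print(n,nm,g,m.sum(),"z",np.percentile(q[:,2],[50,90,99]),"top mid",(tp[:,:2].min(0)+tp[:,:2].max(0))/2,np.ptp(tp[:,:2],axis=0))
o=telemetry.get_obs(); c=eyes.get_calibration("wrist")
R=np.array(c["R"]);cam=-R.T@np.array(c["t"])
T=Ro.from_rotvec(o["tool_rot"]).as_matrix()
print("cam in tool",T.T@(cam-o["ee_pos"]),"\n",R@T, c["fov_y"],c["k1"])
print("toolR",T)
E
```

```text
top hex [0.57399262 0.14373006 0.148     ] 262 z [0.14630963 0.14983187 0.15189324] top mid [0.57719146 0.14821343] [0.04803567 0.04602266]
top rnd [ 0.49709559 -0.14858663  0.137     ] 409 z [0.13549442 0.13816893 0.14120496] top mid [ 0.49870779 -0.14785901] [0.06185575 0.05748558]
side hex [0.57399262 0.14373006 0.148     ] 531 z [0.14183088 0.14567875 0.14684915] top mid [0.57247487 0.15071327] [0.04624641 0.04632987]
side rnd [ 0.49709559 -0.14858663  0.137     ] 393 z [0.13324239 0.13503722 0.13577918] top mid [ 0.49701543 -0.14461804] [0.05918019 0.0618352 ]
cam in tool [ 0.0827302   0.00033115 -0.16947458] 
 [[ 1.66014717e-04  9.99998764e-01 -1.56365147e-03]
 [-9.46601006e-01 -3.46983251e-04 -3.22407219e-01]
 [-3.22407363e-01  1.53367839e-03  9.46599778e-01]] 70.06258184904662 -0.044752154256443355
toolR [[ 9.42119888e-01  3.35275628e-01 -6.08432708e-04]
 [ 3.35276151e-01 -9.42119005e-01  1.29717946e-03]
 [-1.38303359e-04 -1.42609155e-03 -9.99998974e-01]]
```

```bash
python3 - <<'E'
from h import *
for y in range(-180,181,30):
    q=kinematics.ik([.575,.148,.26],down(np.radians(y))); print(y,None if q is None else np.round(q,2))
o=telemetry.get_obs(); print(o["t"])
manip.goto([.575,.148,.26],down(0.)); 
o=telemetry.get_obs(); print(o["t"],o["joint_pos"].round(2),o["ee_pos"].round(4),o["force"].round(2),o["wrist_torque"].round(2))
c=eyes.get_calibration("wrist"); p,d=eyes.get_image("wrist")
np.savez("w1.npz",p=p,d=d,R=c["R"],t=c["t"]); cv2.imwrite("pics/w1.png",p[:,:,::-1])
uv,P=depthpts(d,c)
m=(np.hypot(P[:,0]-.575,P[:,1]-.148)<.04)&(P[:,2]>.1)
print(m.sum(),np.percentile(P[m,2],[10,50,90,99]))
E
```

```text
-180 [ 0.27  0.52 -0.92  1.81  0.47  1.05  0.74]
-150 [ 0.36  0.59 -1.1   1.8   0.58  1.12  1.15]
-120 [ 0.36  0.59 -1.1   1.8   0.58  1.12  1.68]
-90 [ 0.36  0.59 -1.1   1.8   0.58  1.12  2.2 ]
-60 [-1.04  0.6   1.12  1.89 -0.62  1.06 -2.28]
-30 [-0.23  0.39 -0.16  1.84  0.08  0.92 -2.52]
0 [-0.13  0.4  -0.31  1.83  0.15  0.93 -2.07]
30 [-0.04  0.41 -0.44  1.83  0.21  0.95 -1.61]
60 [ 0.02  0.42 -0.52  1.82  0.25  0.96 -1.13]
90 [ 0.07  0.44 -0.59  1.82  0.29  0.97 -0.64]
120 [ 0.14  0.46 -0.7   1.82  0.35  0.99 -0.18]
150 [ 0.21  0.49 -0.81  1.81  0.41  1.02  0.28]
180 [ 0.27  0.52 -0.92  1.81  0.47  1.05  0.74]
0.1
3.2417 [-0.13  0.4  -0.31  1.83  0.15  0.93 -2.07] [0.5753 0.1472 0.2599] [0.58 0.02 0.05] [-0.01 -0.02  0.03]
13592 [0.14646503 0.36944168 0.37846545 0.38215944]
```

View pics/w1.png

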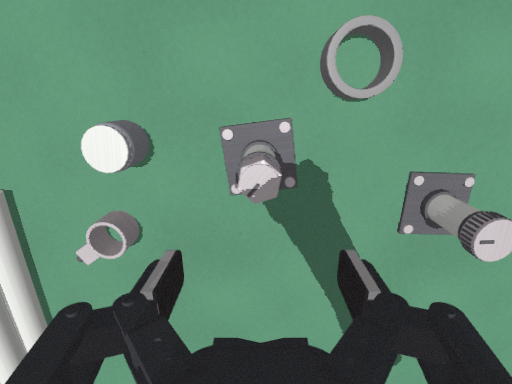

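The wrist view shows the hex cap top at about (260,182), with its dark rib near (252,190). The round cap sits at (490,240), and nothing is close to the hex cap.

```bash
python3 - <<'E'
from h import *
f=np.load("w1.npz"); c=eyes.get_calibration("wrist"); c["R"],c["t"]=f["R"],f["t"]
p,d=f["p"],f["d"]; uv,P=depthpts(d,c)
m=(uv[:,0]>220)&(uv[:,0]<300)&(uv[:,1]>140)&(uv[:,1]<220)&(P[:,2]>.1)&(P[:,2]<.2)
q=P[m]; h=np.histogram(q[:,2],bins=np.arange(.1,.165,.003)); print(h[0]); 
zt=np.median(q[q[:,2]>.14,2]); print("zt",zt)
mask=np.zeros(d.shape,np.uint8); s=m&(P[:,2]>zt-.006); mask[uv[s][:,1],uv[s][:,0]]=255
# appearance: bright top face
g=cv2.cvtColor(p,cv2.COLOR_RGB2GRAY); hsv=cv2.cvtColor(p,cv2.COLOR_RGB2HSV)
ct=max(cv2.findContours(mask,cv2.RETR_EXTERNAL,cv2.CHAIN_APPROX_NONE)[0],key=cv2.contourArea)
W=onplane(ct.reshape(-1,2),c,zt)[:,:2]
(cx,cy),r=cv2.minEnclosingCircle((W*1000).astype(np.float32)); print("circ",cx,cy,r)
M=cv2.moments(ct); print("centroid",onplane([[M['m10']/M['m00'],M['m01']/M['m00']]],c,zt))
crop=cv2.resize(p[140:225,215:305],None,fx=7,fy=7,interpolation=cv2.INTER_NEAREST)
cv2.drawContours(crop,[((ct-[215,140])*7+3).astype(np.int32)],-1,(255,0,0),1)
cv2.imwrite("pics/w1c.png",crop[:,:,::-1])
E
```

```text
[  10  181   40   16   16   15   19   18   19   18   23   20   22   29
  256 1075   38    0    0    0    0]
zt 0.14606050893528555
circ 577.761962890625 147.09945678710938 24.796506881713867
centroid [[0.57830889 0.14710423 0.14606051]]
```

View pics/w1c.png

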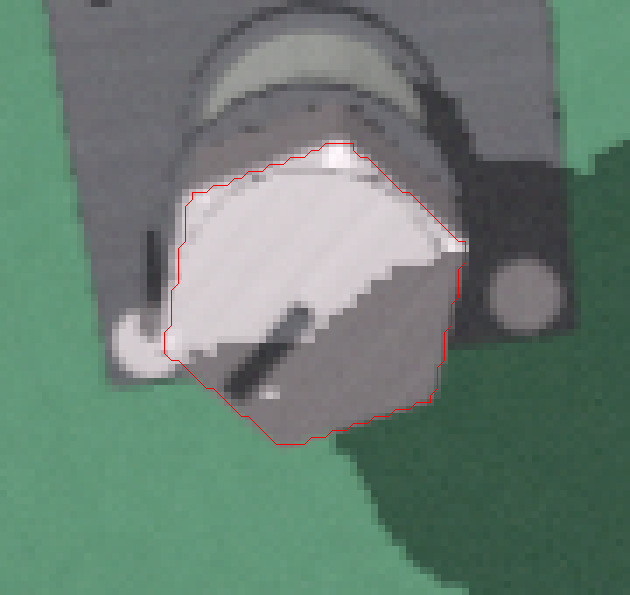

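```bash
python3 - <<'E'
from h import *
f=np.load("w1.npz"); c=eyes.get_calibration("wrist"); c["R"],c["t"]=f["R"],f["t"]
v=(np.array([(192,193),(345,143),(465,244),(435,403),(290,445),(167,352)])-3.)/7+[215,140]
W=onplane(v,c,.1455)[:,:2]; C=W.mean(0); a=np.degrees(np.arctan2(*(W-C).T[::-1]))
print(C, np.linalg.norm(W-C,axis=1).round(4), "vertex",a.round(1),(a%60).round(1))
e=np.roll(W,-1,0)-W; b=np.degrees(np.arctan2(e[:,1],e[:,0])); print("edge",(b%60).round(1))
r=onplane((np.array([[240,388],[303,315]])-3.)/7+[215,140],c,.148)[:,:2]; print("rib",np.degrees(np.arctan2(*(r[0]-r[1])[::-1])))
E
```

```text
[0.57750231 0.14676882] [0.025  0.0246 0.0243 0.0252 0.0243 0.0246] vertex [  48.3  -10.3  -69.2 -132.3  170.3  110.3] [48.3 49.7 50.8 47.7 50.3 50.3]
edge [48.2 49.6 50.9 47.  51.  50. ]
rib 140.19304214939993
```

Flats lie at 19.5° mod 60, which agrees with the rib at 140°, and the axis is at about (0.5775, 0.1468). I'll start from a high j7 so the whole clockwise turn fits in one grip.

```bash
python3 - <<'E'
from h import *
C=np.array([.5775,.1468])
q=np.array(kinematics.ik([*C,.22],down(0.))); yaw=np.radians(229.5); q[6]+=yaw; print(q.round(3))
manip.goto_joints(q)
o=telemetry.get_obs(); print(o["t"],o["ee_pos"].round(4),o["joint_pos"].round(3),np.degrees(Ro.from_rotvec(o["tool_rot"]).as_euler("zyx")).round(2))
e=C-o["ee_pos"][:2]
manip.move_straight([*(C+e),.1235],feed=.08)
o=telemetry.get_obs(); print(o["t"],o["ee_pos"].round(4),o["joint_pos"].round(3),o["force"].round(1),o["wrist_torque"].round(2))
p,d=eyes.get_image("wrist"); cv2.imwrite("pics/w2.png",p[:,:,::-1])
E
```

```text
[-0.134  0.441 -0.297  1.873  0.167  0.852  1.92 ]
6.6167 [0.5775 0.1468 0.22  ] [-0.134  0.441 -0.297  1.873  0.167  0.852  1.92 ] [ 130.52   -0.   -180.  ]
7.975 [0.5778 0.1469 0.124 ] [-0.165  0.555 -0.261  1.962  0.226  0.651  1.865] [ 0.1 -0.6  0.3] [-0.01 -0.02 -0.02]
```

View pics/w2.png

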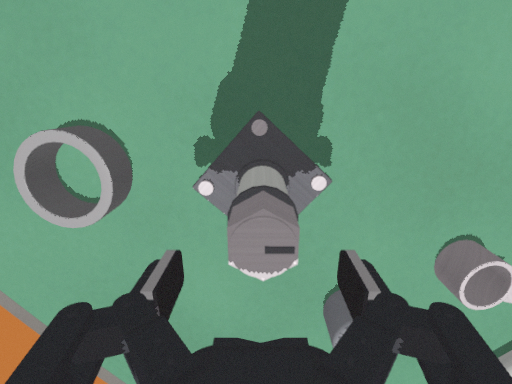

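The jaws straddle the cap (pads at columns ~172 and ~350, cap centred at ~263). Two flats face the pads and the rib points along the jaw axis, so I'll close.

```bash
python3 - <<'E'
from h import *
s=lambda tag:(lambda o:print(tag,round(o["t"],2),o["ee_pos"].round(4),o["joint_pos"].round(3),o["force"].round(1),o["wrist_torque"].round(2),round(o["width"],3)))(telemetry.get_obs())
claw.close(); s("closed")
q0=telemetry.get_obs()["joint_pos"].copy(); 
R0=Ro.from_rotvec(telemetry.get_obs()["tool_rot"]).as_rotvec()
p0=np.array([.5778,.1469,.1235]); 
qb=np.array(kinematics.ik([.5778,.1469,.1235],R0)); ql=np.array(kinematics.ik([.5778,.1469,.1175],R0))
np.savez("base.npz",qb=qb,ql=ql); print(qb.round(3),ql.round(3))
# q(turned)= helical descent: turn a (neg = cw)
def q(a): 
    x=qb+(ql-qb)*(-a/(2*np.pi)*.008/.006); x[6]=qb[6]+a; return x
for a in (-.1,-.3): manip.goto_joints(q(a)); s(a)
p,d=eyes.get_image("wrist"); cv2.imwrite("pics/w3.png",p[:,:,::-1])
E
```

```text
closed 8.79 [0.5775 0.1468 0.1235] [-0.166  0.556 -0.261  1.962  0.226  0.651  1.865] [-0.4 -0.4 -0.1] [-0.01  0.    0.05] 0.001
[-0.166  0.556 -0.261  1.962  0.226  0.651  1.865] [-0.168  0.564 -0.258  1.966  0.23   0.639  1.862]
-0.1 9.04 [0.5778 0.1469 0.1234] [-0.166  0.557 -0.261  1.962  0.227  0.651  1.768] [-0.2 -0.3 -0. ] [-0.    0.05 -0.01] -0.003
-0.3 9.35 [0.5778 0.1469 0.1231] [-0.166  0.557 -0.26   1.962  0.227  0.651  1.571] [-0.7  0.1  0.2] [0.01 0.07 0.02] 0.001
```

View pics/w3.png

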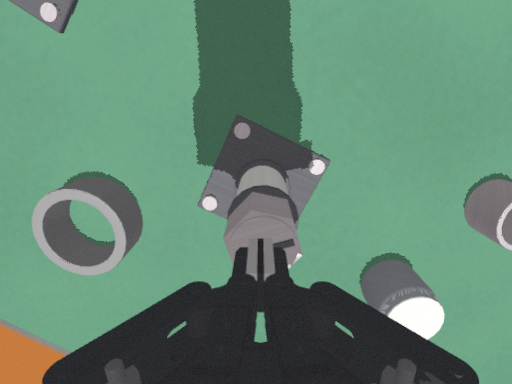

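The fingers shut fully (width 0) with no contact, and they show in front of the cap at rows 240+. So the fingertips seem to sit above the cap. I'll check with depth and the side camera.

```bash
python3 - <<'E'
from h import *
o=telemetry.get_obs(); c=eyes.get_calibration("wrist"); p,d=eyes.get_image("wrist")
np.savez("w4.npz",p=p,d=d,R=c["R"],t=c["t"]); print(c["cx"],c["cy"],c["fov_y"],o["ee_pos"].round(4))
T=Ro.from_rotvec(o["tool_rot"]).as_matrix()
uv,P=depthpts(d,c); D={tuple(a):b for a,b in zip(uv,P)}
for a in [(250,225),(262,225),(285,245),(240,245),(245,250),(256,250),(267,250),(277,255),(250,270),(270,290),(245,300)]:
    if a in D: print(a,D[a].round(4),"tool",(T.T@(D[a]-o["ee_pos"])).round(4), d[a[1],a[0]].round(4))
p,d=eyes.get_image("side"); c=eyes.get_calibration("side"); np.savez("s4.npz",p=p,d=d)
cv2.imwrite("pics/s4.png",cv2.resize(p[130:290,130:330],None,fx=3.5,fy=3.5)[:,:,::-1])
E
```

```text
260.1117045810852 196.24161726608276 70.06258184904662 [0.5778 0.1469 0.1231]
(250, 225) [0.5675 0.1328 0.1463] tool [ 0.0162 -0.0063 -0.0232] 0.1605
(262, 225) [0.5638 0.1388 0.146 ] tool [ 0.0161  0.0007 -0.0229] 0.1608
(285, 245) [0.5659 0.1562 0.1499] tool [ 0.005   0.0143 -0.0268] 0.1607
(240, 245) [0.5823 0.1349 0.1458] tool [ 0.0026 -0.0126 -0.0226] 0.1655
(245, 250) [0.5763 0.1356 0.1598] tool [ 0.0073 -0.0087 -0.0367] 0.1507
(256, 250) [0.5698 0.1388 0.1662] tool [ 0.0111 -0.0025 -0.0431] 0.1434
(267, 250) [0.5669 0.1438 0.1658] tool [ 0.0109  0.0033 -0.0427] 0.1438
(277, 255) [0.5665 0.1498 0.166 ] tool [ 0.0079  0.0086 -0.0429] 0.1446
(250, 270) [0.5697 0.1359 0.1868] tool [ 0.0127 -0.0049 -0.0637] 0.1234
(270, 290) [0.5651 0.1432 0.2007] tool [ 0.0126  0.0037 -0.0775] 0.1103
(245, 300) [0.5702 0.1348 0.207 ] tool [ 0.0129 -0.0061 -0.0838] 0.1043
```

View pics/s4.png

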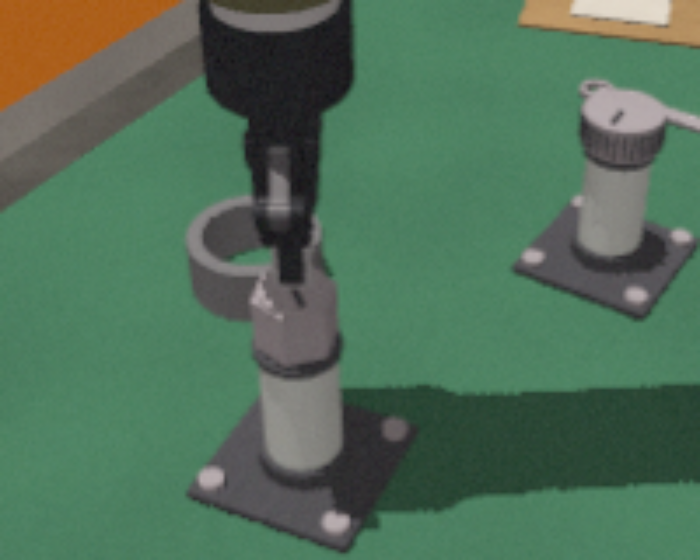

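```bash
python3 - <<'E'
from h import *
o=telemetry.get_obs(); T=Ro.from_rotvec(o["tool_rot"]).as_matrix()
f=np.load("w4.npz"); c=eyes.get_calibration("wrist"); c["R"],c["t"]=f["R"],f["t"]
uv,P=depthpts(f["d"],c); L=(P-o["ee_pos"])@T
g=cv2.cvtColor(f["p"],cv2.COLOR_RGB2GRAY)[uv[:,1],uv[:,0]]
for col in (250,255,267,272):
    m=(uv[:,0]==col)&(uv[:,1]>228)&(uv[:,1]<262); 
    print(col,[(r,int(b),*(l*1000).round(0)) for r,b,l in list(zip(uv[m][:,1],g[m],L[m]))[::3]])
s=np.load("s4.npz"); cs=eyes.get_calibration("side"); uv,P=depthpts(s["d"],cs); L=(P-o["ee_pos"])@T
g=cv2.cvtColor(s["p"],cv2.COLOR_RGB2GRAY)[uv[:,1],uv[:,0]]
for col in (211,213,215):
    m=(uv[:,0]==col)&(uv[:,1]>196)&(uv[:,1]<222); print("side",col,[(r,int(b),*(l*1000).round(0)) for r,b,l in list(zip(uv[m][:,1],g[m],L[m]))[::2]])
E
```

```text
250 [(np.int64(229), 133, np.float64(13.0), np.float64(-6.0), np.float64(-23.0)), (np.int64(232), 136, np.float64(12.0), np.float64(-6.0), np.float64(-24.0)), (np.int64(235), 136, np.float64(10.0), np.float64(-6.0), np.float64(-23.0)), (np.int64(238), 127, np.float64(8.0), np.float64(-6.0), np.float64(-24.0)), (np.int64(241), 125, np.float64(11.0), np.float64(-6.0), np.float64(-34.0)), (np.int64(244), 126, np.float64(11.0), np.float64(-6.0), np.float64(-37.0)), (np.int64(247), 124, np.float64(11.0), np.float64(-6.0), np.float64(-40.0)), (np.int64(250), 126, np.float64(11.0), np.float64(-6.0), np.float64(-43.0)), (np.int64(253), 124, np.float64(12.0), np.float64(-6.0), np.float64(-47.0)), (np.int64(256), 125, np.float64(11.0), np.float64(-5.0), np.float64(-49.0)), (np.int64(259), 124, np.float64(11.0), np.float64(-5.0), np.float64(-52.0))]
255 [(np.int64(229), 136, np.float64(14.0), np.float64(-3.0), np.float64(-23.0)), (np.int64(232), 136, np.float64(11.0), np.float64(-3.0), np.float64(-23.0)), (np.int64(235), 131, np.float64(10.0), np.float64(-3.0), np.float64(-23.0)), (np.int64(238
[... 4550 characters left out ...]
0), np.float64(-53.0)), (np.int64(205), 27, np.float64(6.0), np.float64(16.0), np.float64(-49.0)), (np.int64(207), 32, np.float64(5.0), np.float64(15.0), np.float64(-43.0)), (np.int64(209), 32, np.float64(5.0), np.float64(15.0), np.float64(-38.0)), (np.int64(211), 74, np.float64(5.0), np.float64(14.0), np.float64(-32.0)), (np.int64(213), 70, np.float64(4.0), np.float64(10.0), np.float64(-24.0)), (np.int64(215), 45, np.float64(4.0), np.float64(16.0), np.float64(-24.0)), (np.int64(217), 72, np.float64(5.0), np.float64(21.0), np.float64(-24.0)), (np.int64(219), 104, np.float64(5.0), np.float64(24.0), np.float64(-21.0)), (np.int64(221), 102, np.float64(4.0), np.float64(25.0), np.float64(-17.0))]
```

Both cameras put the shut fingertips about 34 mm behind the reported TCP, where the brief says 11 mm ahead. The real grasp point is therefore about 45 mm further back. The cap has not been touched. I'll reopen, restore the angle, go about 45 mm deeper and close.

```bash
python3 - <<'E'
from h import *
s=lambda tag:(lambda o:print(tag,round(o["t"],2),o["ee_pos"].round(4),o["joint_pos"].round(3),o["force"].round(1),o["wrist_torque"].round(2),round(o["width"],3)))(telemetry.get_obs())
qb=np.load("base.npz")["qb"]
manip.goto_joints(qb); claw.let_go(); s("open")
manip.move_straight([.5775,.1468,.078],feed=.08); s("down")
claw.close(); s("closed")
o=telemetry.get_obs(); R0=o["tool_rot"]
qb=np.array(kinematics.ik([.5775,.1468,.078],R0)); ql=np.array(kinematics.ik([.5775,.1468,.072],R0))
np.savez("base.npz",qb=qb,ql=ql); print(qb.round(3),ql.round(3))
c=eyes.get_calibration("wrist"); p,d=eyes.get_image("wrist"); np.savez("w5.npz",p=p,d=d,R=c["R"],t=c["t"])
p2,_=eyes.get_image("side")
cv2.imwrite("pics/w5.png",np.hstack([cv2.resize(p,(400,300)),cv2.resize(p2[130:280,130:330],(400,300))])[:,:,::-1])
E
```

```text
open 10.68 [0.5778 0.1469 0.1235] [-0.166  0.556 -0.261  1.962  0.226  0.651  1.865] [-0.1  0.  -0.1] [ 0.01 -0.04  0.  ] 1.003
down 11.39 [0.5776 0.1469 0.078 ] [-0.186  0.618 -0.234  1.993  0.257  0.558  1.838] [0.  1.1 0.4] [-0.01 -0.    0.07] 0.997
closed 11.85 [0.5766 0.1479 0.0788] [-0.186  0.617 -0.236  1.994  0.256  0.559  1.838] [-4.7  2.1  8.7] [ 0.48  0.97 -0.12] 0.507
[-0.184  0.618 -0.236  1.993  0.256  0.559  1.84 ] [-0.187  0.627 -0.232  1.996  0.26   0.547  1.836]
```

View pics/w5.png

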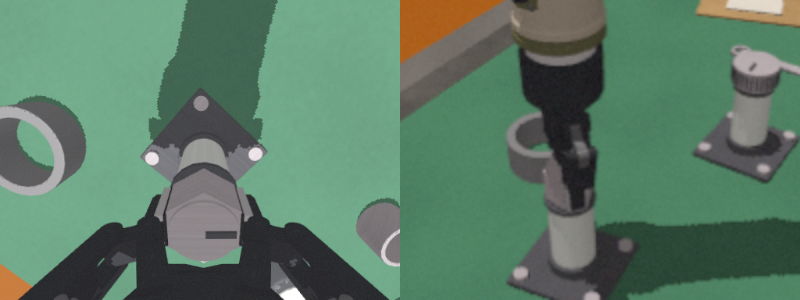

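Gripped: width 0.507 ≈ 43 mm, on the flats, with the cap between the pads at (205,225). The 8.7 N upward force raises the question of whether the tips clear the collar, so I'll measure tip height from depth.

```bash
python3 - <<'E'
from h import *
o=telemetry.get_obs(); T=Ro.from_rotvec(o["tool_rot"]).as_matrix()
f=np.load("w5.npz"); c=eyes.get_calibration("wrist"); c["R"],c["t"]=f["R"],f["t"]
uv,P=depthpts(f["d"],c); L=(P-o["ee_pos"])@T; L[:,2]=P[:,2]
for side in (-1,1):
    for y in np.arange(.020,.036,.002):
        m=(abs(side*L[:,1]-y)<.001)&(L[:,0]>.004)&(L[:,0]<.02)&(P[:,2]>.1)
        k=np.argsort(P[m,2])[:3]; print(side,round(y*1000),m.sum(),(L[m][k]*1000).round(1).tolist())
# cap top
m=(abs(L[:,1])<.018)&(abs(L[:,0])<.018)&(P[:,2]<.16); print("cap top",np.percentile(P[m,2],[20,50,80]))
m=(np.hypot(P[:,0]-.577,P[:,1]-.148)<.028)&(P[:,2]>.1)&(P[:,2]<.116)&(np.hypot(P[:,0]-.577,P[:,1]-.148)>.0235); print("collar",m.sum(),np.percentile(P[m,2],[10,50,90]))
E
```

```text
-1 20 754 [[18.5, -19.0, 101.2], [17.9, -19.0, 101.2], [17.2, -20.1, 102.4]]
-1 22 757 [[14.1, -22.7, 101.3], [14.8, -22.1, 101.4], [15.9, -21.3, 102.4]]
-1 24 716 [[11.6, -23.8, 103.0], [10.1, -24.4, 103.8], [11.6, -23.6, 104.3]]
-1 26 590 [[8.1, -25.2, 102.5], [10.9, -25.7, 110.3], [11.1, -25.0, 110.7]]
-1 28 364 [[10.9, -27.3, 110.3], [11.3, -27.8, 111.1], [11.3, -27.6, 112.2]]
-1 30 238 [[6.9, -31.0, 113.5], [7.5, -30.2, 114.4], [7.5, -30.6, 115.5]]
-1 32 227 [[7.4, -31.4, 114.3], [7.6, -32.9, 114.6], [7.0, -31.8, 114.8]]
-1 34 202 [[7.3, -33.4, 115.3], [7.3, -33.9, 115.3], [7.5, -34.2, 116.7]]
1 20 739 [[17.1, 20.4, 100.7], [16.5, 21.0, 100.9], [18.4, 19.6, 102.1]]
1 22 776 [[13.6, 23.0, 100.2], [15.0, 22.1, 101.8], [16.0, 21.4, 102.5]]
1 24 733 [[13.3, 23.5, 100.9], [12.5, 24.0, 102.0], [13.2, 23.3, 102.2]]
1 26 577 [[9.1, 25.0, 104.4], [10.8, 25.8, 110.1], [10.9, 25.2, 110.3]]
1 28 335 [[11.2, 27.4, 110.8], [11.0, 27.8, 111.6], [11.0, 28.0, 113.9]]
1 30 249 [[7.3, 30.4, 114.0], [7.5, 29.8, 114.3], [7.8, 30.7, 115.0]]
1 32 228 [[7.2, 31.5, 114.0], [7.3, 32.1, 114.0], [7.4, 32.6, 114.3]]
1 34 193 [[7.4, 33.5, 115.3], [7.7, 33.1, 117.0], [7.7, 33.7, 117.0]]
cap top [0.14527034 0.1462452  0.14679326]
collar 1025 [0.10292704 0.10547747 0.11303152]
```

The tips clear the cap's underside by only about 1.5 mm, which is tight over the collar. I'll regrip 4 mm higher, centred on the axis the grip revealed, then start turning with force monitoring.

```bash
cat >> h.py <<'E'
def s(tag):
    o=telemetry.get_obs(); print(tag,round(o["t"],2),o["ee_pos"].round(4),"q7",o["joint_pos"][6].round(4),o["force"].round(1),o["wrist_torque"].round(2),round(o["width"],3)); return o
E
python3 - <<'E'
from h import *
claw.let_go(); manip.move_straight([.5768,.1476,.082],feed=.08); s("up"); claw.close(); o=s("closed")
p=o["ee_pos"]; R0=o["tool_rot"]
qb=np.array(kinematics.ik(p,R0)); ql=np.array(kinematics.ik(p-[0,0,.006],R0)); np.savez("base.npz",qb=qb,ql=ql); print(qb.round(3))
def q(a):
    x=qb+(ql-qb)*(-a/(2*np.pi)*.008/.006); x[6]=qb[6]+a; return x
for a in (0,-.15,-.35,-.6,-.85,-1.1):
    manip.goto_joints(q(a)); o=s(a)
    if abs(o["wrist_torque"][2])>.6 or np.linalg.norm(o["force"])>30: print("stop"); break
E
```

```text
up 12.69 [0.577  0.1478 0.0823] q7 1.8386 [0.3 0.1 0.1] [ 0.01 -0.01  0.02] 0.997
closed 13.15 [0.5765 0.1478 0.0822] q7 1.8385 [-2.5 -0.1  5.2] [ 0.04  0.47 -0.09] 0.504
[-0.185  0.612 -0.237  1.992  0.254  0.566  1.839]
0 13.4 [0.5765 0.1478 0.0822] q7 1.8385 [-1.9  1.2  3.8] [ 0.01  0.22 -0.1 ] 0.51
-0.15 13.67 [0.5764 0.1479 0.082 ] q7 1.692 [-1.5  0.6  3.7] [ 0.07  0.35 -0.07] 0.508
-0.35 13.97 [0.5763 0.148  0.0818] q7 1.4951 [-2.9  1.9  3.9] [ 0.22  0.5  -0.1 ] 0.508
-0.6 14.32 [0.5762 0.1482 0.0815] q7 1.2462 [-4.7  2.5  4. ] [ 0.58  0.77 -0.14] 0.505
-0.85 14.68 [0.5762 0.1484 0.0812] q7 0.9946 [-4.   4.   4.9] [ 0.65  0.78 -0.07] 0.503
-1.1 15.03 [0.5762 0.1487 0.0808] q7 0.7447 [-4.9  3.9  3.8] [ 0.78  0.84 -0.15] 0.507
```

```bash
python3 - <<'E'
from h import *
b=np.load("base.npz"); qb,ql=b["qb"],b["ql"]
def q(a):
    x=qb+(ql-qb)*(-a/(2*np.pi)*.008/.006); x[6]=qb[6]+a; return x
a=-1.1; r=None
while qb[6]+a>-2.45:
    a-=.1; manip.goto_joints(q(a)); o=telemetry.get_obs(); e=o["joint_pos"][6]-q(a)[6]
    print(round(a,2),round(o["t"],2),o["ee_pos"].round(4),"e7",e.round(4),o["force"].round(1),o["wrist_torque"].round(2),round(o["width"],3))
    if abs(o["wrist_torque"][2])>.5 or abs(e)>.03 or np.linalg.norm(o["force"])>30: print("stop"); break
E
```

```text
-1.2 15.28 [0.5763 0.1487 0.0807] e7 0.0061 [-3.3  4.7  3.9] [ 0.82  0.84 -0.13] 0.505
-1.3 15.53 [0.5763 0.1488 0.0806] e7 0.006 [-3.5  3.9  3.4] [ 0.85  0.85 -0.07] 0.509
-1.4 15.78 [0.5763 0.1489 0.0804] e7 0.006 [-2.9  4.5  3.4] [ 1.    0.8  -0.07] 0.508
-1.5 16.02 [0.5764 0.149  0.0803] e7 0.006 [-2.9  5.4  3.9] [ 0.98  0.73 -0.12] 0.505
-1.6 16.27 [0.5764 0.149  0.0802] e7 0.006 [-3.8  4.8  3.4] [ 1.02  0.78 -0.1 ] 0.505
-1.7 16.52 [0.5765 0.1491 0.0801] e7 0.006 [-2.2  5.7  2.5] [ 1.03  0.71 -0.14] 0.508
-1.8 16.77 [0.5766 0.1492 0.08  ] e7 0.006 [-3.4  5.4  2.2] [ 1.09  0.6  -0.06] 0.508
-1.9 17.02 [0.5766 0.1492 0.0798] e7 0.0061 [-1.9  5.3  2.5] [ 1.06  0.61 -0.11] 0.507
-2.0 17.27 [0.5767 0.1492 0.0797] e7 0.006 [-2.7  5.   2.3] [ 1.1   0.58 -0.08] 0.506
-2.1 17.52 [0.5768 0.1493 0.0796] e7 0.006 [-2.   5.6  2.6] [ 1.1   0.54 -0.12] 0.506
-2.2 17.77 [0.5769 0.1493 0.0794] e7 0.006 [-2.6  5.6  2.2] [ 1.12  0.45 -0.11] 0.507
-2.3 18.02 [0.577  0.1493 0.0793] e7 0.006 [-2.1  5.9  1.9] [ 1.14  0.39 -0.13] 0.507
-2.4 18.27 [0.5771 0.1486 0.0793] e7 0.0084 [-0.9  2.3  3.6] [0.46 0.17 2.33] 0.513
stop
```

Hard stop found between -2.3 and -2.4 rad: torque jumped to 2.3 N m with no vertical jam. I'll find where the torque starts with fine steps, then back off 1.571 from there.

```bash
python3 - <<'E'
from h import *
b=np.load("base.npz"); qb,ql=b["qb"],b["ql"]
def q(a):
    x=qb+(ql-qb)*(-a/(2*np.pi)*.008/.006); x[6]=qb[6]+a; return x
def go(a):
    manip.goto_joints(q(a)); o=telemetry.get_obs(); print(round(a,3),round(o["t"],2),o["ee_pos"].round(4),"e7",(o["joint_pos"][6]-q(a)[6]).round(4),o["force"].round(1),o["wrist_torque"].round(2),round(o["width"],3)); return o["wrist_torque"][2]
go(-2.27)
A=np.arange(-2.29,-2.42,-.02); t=[]
for a in A:
    t.append(go(a))
    if t[-1]>1.5: break
i=[k for k,x in enumerate(t) if x>.3]
E
```

```text
-2.27 18.52 [0.5771 0.1486 0.0795] e7 -0.0006 [-0.2  5.5  3.1] [0.98 0.16 0.13] 0.506
-2.29 18.77 [0.5771 0.1486 0.0794] e7 -0.0026 [-1.3  4.9  2.1] [ 1.08  0.08 -0.08] 0.508
-2.31 19.02 [0.5771 0.1486 0.0794] e7 -0.0026 [-1.3  5.6  3.1] [ 1.05  0.09 -0.09] 0.505
-2.33 19.27 [0.5771 0.1486 0.0794] e7 -0.0026 [-0.7  5.1  2. ] [ 1.02  0.17 -0.12] 0.509
-2.35 19.52 [0.5771 0.1486 0.0793] e7 -0.0026 [-0.9  5.1  2.7] [ 0.99  0.1  -0.05] 0.502
-2.37 19.77 [0.5771 0.1485 0.0793] e7 -0.0001 [-0.7  5.1  2.7] [ 1.01 -0.01  1.04] 0.514
-2.39 20.02 [0.5771 0.1485 0.0793] e7 0.0017 [1.  4.6 3.1] [ 0.95 -0.18  2.26] 0.51
```

Onset is at -2.352 rad with the cap on the collar. I'll take a picture here, back off to -0.781, and take another for a check from the rib angle.

```bash
python3 - <<'E'
from h import *
b=np.load("base.npz"); qb,ql=b["qb"],b["ql"]
def q(a):
    x=qb+(ql-qb)*(-a/(2*np.pi)*.008/.006); x[6]=qb[6]+a; return x
def snap():
    c=eyes.get_calibration("wrist"); p,d=eyes.get_image("wrist")
    g=cv2.cvtColor(p,cv2.COLOR_RGB2GRAY); win=g[255:345,218:305]
    uv,P=depthpts(d,c); C=np.array([.5768,.1480])
    m=(np.hypot(*(P[:,:2]-C).T)<.02)&(P[:,2]>.135)&(P[:,2]<.155); z=np.median(P[m,2])
    mm=np.zeros(g.shape,np.uint8); mm[uv[m][:,1],uv[m][:,0]]=1
    med=np.median(g[mm>0]); r=((g<.5*med)&(mm>0)).astype(np.uint8)
    n,l,st,ce=cv2.connectedComponentsWithStats(r); k=1+np.argmax(st[1:,4]); v,u=np.nonzero(l==k)
    W=onplane(np.c_[u,v],c,z+.001)[:,:2]; w,V=np.linalg.eigh(np.cov(W.T)); e=V[:,1]; e*=np.sign(e@(W.mean(0)-C))
    print("capz",z.round(4),"rib n",st[k,4],"len",np.sqrt(12*w).round(4),"mean",W.mean(0).round(4),"dir",np.degrees(np.arctan2(e[1],e[0])).round(1)); return p
p1=snap(); s("stop")
for a in (-2.352,-1.9,-1.4,-1.0,-.781): manip.goto_joints(q(a)); s(a)
manip.wait(.3); p2=snap(); s("end")
st,_=eyes.get_image("top")
cv2.imwrite("pics/w6.png",np.hstack([cv2.resize(p1,(400,300)),cv2.resize(p2,(400,300))])[:,:,::-1])
np.savez("top6.npz",p=st)
E
```

```text
capz 0.1435 rib n 192 len [0.0045 0.0183] mean [0.5863 0.1494] dir 6.3
stop 20.07 [0.5771 0.1485 0.0794] q7 -0.5498 [1.9 5.1 3.4] [ 1.06 -0.17  2.28] 0.507
-2.352 20.32 [0.5771 0.1485 0.0794] q7 -0.5143 [1.3 6.5 2.9] [ 1.29 -0.16  0.12] 0.512
-1.9 20.83 [0.577  0.1485 0.0799] q7 -0.0623 [0.4 6.8 2.4] [ 1.38 -0.12  0.09] 0.509
-1.4 21.38 [0.577  0.1485 0.0806] q7 0.4377 [-0.6  6.4  2.7] [ 1.37 -0.1   0.09] 0.507
-1.0 21.85 [0.577  0.1484 0.0811] q7 0.8378 [-0.2  6.2  2. ] [ 1.35 -0.11  0.07] 0.506
-0.781 22.18 [0.577  0.1484 0.0813] q7 1.0571 [-0.6  5.9  3. ] [ 1.3  -0.13  0.08] 0.508
capz 0.1456 rib n 107 len [0.003 0.017] mean [0.5741 0.1571] dir 99.4
end 22.52 [0.577  0.1484 0.0813] q7 1.0564 [-0.8  6.8  1.8] [ 1.3  -0.12  0.02] 0.507
```

View pics/w6.png

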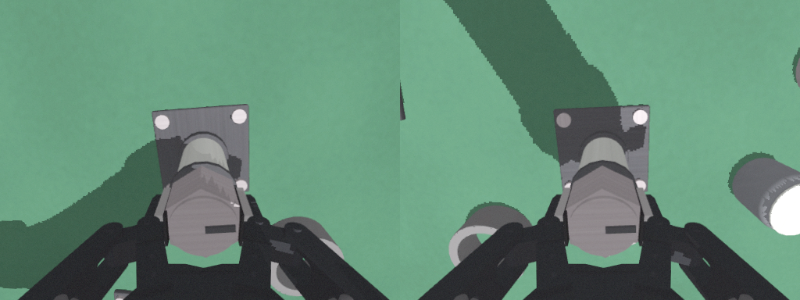

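```bash
python3 - <<'E'
from h import *
a=np.load("top0.npz")["p"].astype(int); b=np.load("top6.npz")["p"].astype(int)
for n,(u,v) in dict(tape=(245,141),wrench=(371,204),coupler=(114,232),tin=(127,179),round=(302,212)).items():
    A=a[v-25:v+25,u-25:u+25];B=b[v-25:v+25,u-25:u+25]; print(n,"changed px",(abs(A-B).max(2)>60).sum())
s("final"); manip.close_job(); s("done")
E
```

```text
tape changed px 0
wrench changed px 0
coupler changed px 0
tin changed px 151
round changed px 0
final 22.57 [0.5769 0.1484 0.0813] q7 1.0564 [-0.1  5.7  2.2] [ 1.33 -0.08  0.11] 0.508
the job is handed in; nothing more can be done
the job is handed in; nothing more can be done
```

I screwed the hex cap clockwise until it bottomed on its collar, about 2.35 rad. I then backed it off a quarter turn and handed the job in at about 22.6 s with the gripper still holding the cap (opening 0.508, about 43 mm).

**Bottoming out:** the wrist torque jumped to about 2.3 N m at the stop. I re-approached in fine steps and saw it begin again at the same place. The vertical force stayed near 3 N, so the fingers were not jammed on the collar.

**Back-off:** the last joint turned 1.571 rad back from where the torque began. The cap rose about 2.1 mm by noisy depth readings, where 2.0 mm is expected. The rib swung about 93°, measured from the slightly over-pressed stop, where the gripper itself turned 92°. The cap could therefore be a few hundredths of a radian off an exact quarter turn.

**Disagreements and slips:**
- **Fingertips:** they sit about 45 mm further back from the reported tool point than the brief says. My first close therefore shut on air above the cap, touching nothing, and I corrected it from the depth images.
- **First grip:** it was too close to the collar, so I regripped 4 mm higher.
- **Sideways force:** a steady 6 N or so remained at the end, from about 1 mm of off-centre grip.

**Other things on the bench:** in the overhead view the tape, wrench, coupler and round foot are unchanged. Some pixels changed around the tin. I take that to be the arm or its shadow, because the gripper never came near the tin, but I did not confirm it separately.

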